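Free the glued box from the trigger bar clamp

ROBOT

A 6-joint arm with a two-finger parallel gripper is mounted at the origin on the work surface. World frame = base frame: x ahead of the robot, y to its left, z up, the work surface at z = 0. Lengths are in m, angles in rad, forces in N, time in s.
With the tool pointing down it reaches from about 0.35 to 0.95 m from the base axis. Payload 17.4 kg.
Tool frame: the origin (TCP) lies midway between the tips of the shut fingers; the grasp point (between the pads) lies 19 mm behind it; z points along the fingers, y is the direction in which the jaws open and shut (so a half turn about z gives the same grasp; the last joint's range is limited). The gripper opens to 93 mm and grips with 3 to 60 N. Pads are 15 mm wide; open, the fingers measure 128 mm over their backs; the gripper's body (75 mm by 188 mm) begins 65 mm behind the grasp point.
Start: joints at [1.222, 0.116, 1.442, -0, 1.584, -0.038], TCP at [0.206, 0.643, 0.219] pointing down, gripper open.
Joint ranges: [-2.83, 2.83], [-0.83, 2.19], [0.07, 2.5], [-1.14, 4.28], [0.01, 3], [-2.97, 2.97]. Speed limits (rad/s): [1.89, 1.89, 2.22, 3.14, 3.14, 3.14].

INTERFACE

Orientations are given as a rotation vector (axis times angle).
In Python, from station import ctrl gives the robot as it stands. The module is installed in compiled form; this text tells all that it offers.
- The arm moves only by the tool move_arm, never from a script. Its argument "rows" is a list of rows, each a list of 3 entries, a list of its own where there are three numbers: the opening in per cent of the stroke, from 0 (shut) to 100 (fully open), then the shift along the world's x, y, z in cm, then the turn about the world's z in rad. A call has 1 to 10 rows; each row shifts and turns the commanded pose from where the row before left it; what a row does not reach is not made up. A row lasts 1/8 s, in which the tool goes at most 62.5 mm and 10.7 degrees, less where a joint would pass 70% of its speed; a pose out of reach is approached as far as the arm can. A call with a gripper value outside its range is refused whole. The fingers move at their own pace and stop on an object; "force" is the grip in N (left out, the last holds). Time passes only in rows, so rows that do not move let the fingers close. It gives the time, the measured TCP pose, the force and the opening at its end, in the units of the state.
- ctrl.observe(): the state, without advancing time (a new reading comes with each control period).
- ctrl.get_image(name): name is "side" or "top"; returns a dict with "frame" (480x640x3 uint8, blue, green, red), "K" (3x3 intrinsics, pixels), "world_to_cam" (4x4, takes a point from world to camera coordinates). Camera axes: x right, y down, z forward; pixel columns grow to the right and rows downward; lengths in m; the calibration is good to about 2 mm. A picture is of the moment at which its call begins. There is no depth.
- ctrl.job_done(): hands the job in, once; it reports no verdict.
The state is a dict: "time_s": time; "qpos": joint angles; "qvel": joint speeds; "joint_torque": joint torques, N m; "position": TCP position; "orientation": TCP orientation; "contact_force": force on the tool from outside, world axes, zero at the start; "moment": the same for the moment, N m; "opening": opening from 0.0 (shut) to 1.0 (fully open).
Only numpy, scipy, OpenCV 4.12 (cv2) and the standard library are available. Lean on these libraries where they do the work, as an engineer would, in place of code of your own. Each camera call takes 0.05 s, during which the arm holds its last target.

TASK

The glue has set on the white foam-board box held in the bar clamp. Squeeze the clamp's release trigger against its pistol grip, draw the sliding jaw back by about 45 mm with the trigger held in while the box stays standing where it is, then let the trigger spring out again. Lift the box out and set it down, not dropped, upright on the free floor of the white foam-board tray beside the labelled finished box, and leave the finished box and the other things on the desk undisturbed.

Things in the scene. Friction and masses are not known exactly. Their poses are not given: they have to be found in the camera images.
- clamp: Ratchet bar clamp lying flat on a plywood board (145 x 375 x 12 mm) screwed to the desk: toothed steel bar 345 x 20 x 6 mm, strapped on two wooden blocks, 40 mm above the desk. Origin: on the desk under the bar's middle. y runs along the bar to the fixed jaw, z up. Both jaws reach 90 mm to the +x side of the bar; the pistol grip sticks out level to the -x side. No part is higher than 62 mm.
- grip_mid (a point): Point on the centre line of the black pistol grip of the sliding head, where to squeeze; moves with the head, axes as the clamp's. The grip runs along x, 28 mm deep (y), 26 mm thick (z), 40 mm above the desk; housing begins 47 mm to +x, flared butt 35 mm to -x. Room for fingers from above on both y sides, with tips down to 20 mm above the desk (the board under part of it is 12 mm thick).
- trigger_face (a point): Point on the front (+y) face of the dark steel trigger, beside grip_mid; at rest 38 mm from it to +y, so 52 mm from this face to the grip's rear (-y) face, about 38 mm when squeezed home. Trigger 9 mm thick, 16 mm high; vertical hinge pin 60 mm to +x of here, tip 17 mm to -x. One finger pushes it to -y, the other bears on the grip's rear face; about 6 N to start, 9 N when home.
- clamp_trigger (a joint): Angle of the trigger, rad: 0 sprung out (rest), 0.23 squeezed home. It lifts the ratchet pawl hidden in the head: below about 0.1 the pawl locks the jaw against opening (over 40 N); from 0.15 on the jaw slides freely both ways, with 1 to 3 N. Let go, the trigger springs back by itself; the pawl drops into the teeth (5 mm pitch), the jaw opening up to 10 mm more as it seats.
- clamp_jaw (a joint): Travel of the sliding jaw, m: 0 as clamped, growing as it is drawn back from the box along -y, up to its stop at 0.077. Its rubber pad is sprung and follows the first 2 mm.
- box: The glued box: white foam-board box without label, 50 mm (x) by 62 mm (y) by 78 mm high, about 90 g, standing on the clamp's 12 mm board between the rubber pads of both jaws, pressed along y by some 7 N. Origin: centre of its underside. Axes at the start as the clamp's, 52 mm to +x and 69 mm to +y of the clamp's origin. Its upper 28 mm stands clear of the clamp and can be gripped across x.
- tray: White foam-board tray fixed to the desk, 150 mm (x) by 285 mm (y) outside, walls 5 mm thick and 36 mm high, floor 5 mm thick. Origin: centre of its underside. x across, y along its length, z up.
- finished: Finished box standing in the tray: same size as the glued box, with a black-and-white square code on top, about 120 g. Origin: centre of its underside; 50 mm along its x, 62 mm along its y. It may stand anywhere along the tray's length, near the middle of its width; at least 95 mm of floor is free on one side of it.
- glue: Glue bottle, 34 mm diameter, 105 mm high, orange cap, standing on the clamp's board near its -y end on the +x side of the bar. Origin: centre of its underside. Bystander.
- cells: Black holder with two cells, 42 x 78 x 21 mm, on the desk beyond the clamp and tray. Origin: centre of its underside. Bystander.
- circuit: Green circuit board 70 x 90 mm with parts up to 28 mm high, on the desk beyond the clamp and tray. Origin: centre of its underside. Bystander.
- servo: Small dark blue servo motor, 13 x 34 x 30 mm, standing on the clamp's board at its -y end on the +x side of the bar, by the glue bottle. Origin: centre of its underside. Bystander.
- screwdriver: Screwdriver 170 mm long lying on the desk on the robot's right, nearer than clamp and tray. Bystander.
- tape: Roll of tape, 72 mm diameter, 24 mm high, lying on the desk beyond the clamp and tray. Bystander.
- caliper: Sliding caliper 210 mm long, 12 mm high, lying on the desk on the robot's left, nearer than clamp and tray. Bystander.

How it is judged:
On the way, in this order (a step that is already met when the one before it is completed fails the run):
1. the release trigger is squeezed in with the box standing in the clamp (value of joint clamp_trigger above 0.14 rad and distance of box from where it was at the start of the episode below 0.012 m), for 0.1 s.
2. the sliding jaw is drawn back clear of the box (25 mm or more) with the trigger held in, the box still standing in its place (value of joint clamp_jaw above 0.025 m and value of joint clamp_trigger above 0.05 rad and distance of box from where it was at the start of the episode below 0.012 m and angle between box's own z axis and vertical below 0.1 rad).
3. the trigger is let go and has sprung out, the jaw staying back and the box standing in its place (value of joint clamp_trigger below 0.04 rad and value of joint clamp_jaw above 0.025 m and distance of box from where it was at the start of the episode below 0.012 m), for 0.1 s.
At the end, for the whole second after the job is handed in: The glued box stands upright (within 0.08 rad) and at rest flat on the tray's floor, inside its walls; the finished box stands within 20 mm of where it was; the trigger is sprung out (below 0.04 rad) and the sliding jaw has stayed at least 25 mm back (x of box in the frame of tray between -0.055 and 0.055 m and y of box in the frame of tray between -0.122 and 0.122 m and z of box in the frame of tray between 0.002 and 0.009 m and angle between each of box, finished's own z axis and vertical below 0.08 rad and linear speed of box below 0.02 m/s and value of joint clamp_trigger below 0.04 rad and value of joint clamp_jaw above 0.025 m and distance of finished from where it was at the start of the episode below 0.02 m); the robot touches nothing.
It fails at once if the box is dropped: let go in the air away from the clamp (contact force between the fingers and box below 0.05 N and height (world z) of box above 0.03 m and linear speed of box above 0.25 m/s).
It fails at once if the finished box is pushed more than 20 mm or knocked over (distance of finished from where it was at the start of the episode above 0.02 m or angle between finished's own z axis and vertical above 0.3 rad).
It fails at once if a bystander is moved more than 20 mm (distance of any of glue, cells, circuit, servo, screwdriver, tape, caliper from where it was at the start of the episode above 0.02 m).
It also fails if it takes over 58 s, if anything falls off the work surface, if the arm or the gripper's body presses on something with over 40 N, if the wrist force passes 120 N, or if a joint passes its speed limit or range.

## Working session

There is one attempt and no reset: what is moved stays moved. The work goes in short steps, Python scripts to look and compute and a tool call to move; the robot and the scene stay as the last step left them, time stands still between calls to the robot, and variables do not carry over. Pictures are saved under pics/ and viewed, and the job is handed in when it is done.

Besides the shell and the picture viewer there is one more tool, called after "Call:" in YAML: its name, and indented under it one key for each argument. move_arm: Moves the arm, as the interface text tells. Its arguments: {"type":"object","properties":{"rows":{"type":"array"},"force":{"type":"number"}},"required":["rows"]}

```bash
mkdir -p pics; ls; python3 - <<'E'
from station import ctrl
import cv2,numpy as np
s=ctrl.observe(); print({k:np.round(v,3).tolist() for k,v in s.items()})
for n in("side","top"):
    d=ctrl.get_image(n); cv2.imwrite(f"pics/{n}0.png",d["frame"]); print(n,np.round(d["K"],1).tolist(),np.round(d["world_to_cam"],4).tolist())
E
```

```text
pics
{'time_s': 0.0, 'qpos': [1.222, 0.117, 1.442, 0.0, 1.584, -0.038], 'qvel': [-0.0, 0.002, 0.001, -0.0, 0.0, 0.001], 'joint_torque': [0.004, -72.124, -62.261, 0.078, 0.024, -0.0], 'position': [0.206, 0.642, 0.218], 'orientation': [-0.486, -3.104, 0.002], 'contact_force': [-0.36, -0.533, -0.027], 'moment': [0.054, -0.007, -0.039], 'opening': 1.001}
side [[554.6, 0.0, 326.9], [0.0, 554.6, 240.4], [0.0, 0.0, 1.0]] [[0.7923, -0.61, 0.0099, -0.4322], [-0.4768, -0.6292, -0.6138, 0.2646], [0.3806, 0.4817, -0.7894, 1.1244], [0.0, 0.0, 0.0, 1.0]]
top [[487.1, 0.0, 321.0], [0.0, 487.1, 239.5], [0.0, 0.0, 1.0]] [[-0.0128, -0.9995, -0.0277, 0.0087], [-0.988, 0.0169, -0.1535, 0.5467], [0.1539, 0.0254, -0.9878, 1.287], [0.0, 0.0, 0.0, 1.0]]
```

View pics/top0.png

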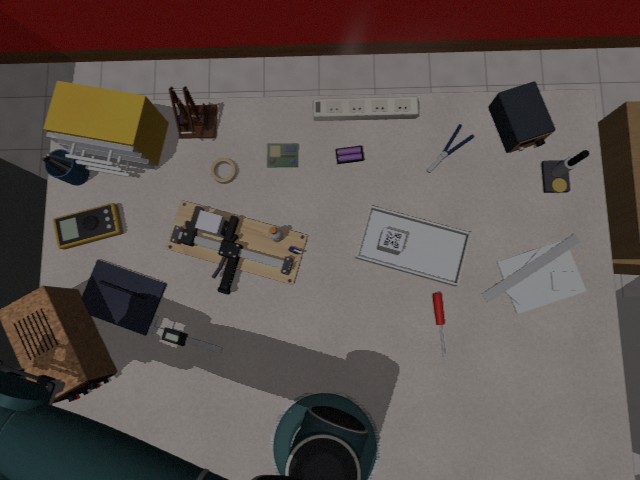

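View pics/side0.png

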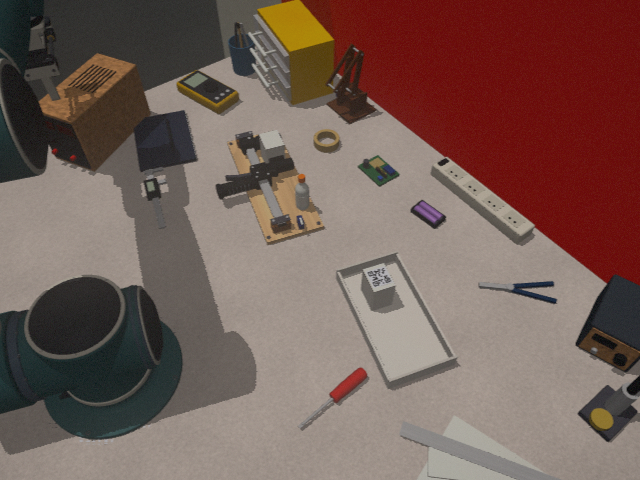

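The top view has the clamp at about (235,243), with the box at (209,221) and the grip towards the robot at (228,275). The tray is at (413,245) with the finished box at (393,240). I'll zoom in next.

```bash
cat > h.py <<'E'
import cv2,numpy as np
from station import ctrl
def cast(d,uv,z):
    K,T=np.array(d["K"]),np.array(d["world_to_cam"]); R,t=T[:3,:3],T[:3,3]
    c=-R.T@t; uv=np.atleast_2d(np.array(uv,float))
    r=(R.T@np.linalg.inv(K)@np.c_[uv,np.ones(len(uv))].T).T
    return c+r*((z-c[2])/r[:,2])[:,None]
def proj(d,P):
    T=np.array(d["world_to_cam"]); p=(T[:3,:3]@np.atleast_2d(P).T).T+T[:3,3]
    q=(np.array(d["K"])@p.T).T; return q[:,:2]/q[:,2:]
def crop(f,x0,y0,x1,y1,k,name):
    cv2.imwrite(name,cv2.resize(f[y0:y1,x0:x1],None,fx=k,fy=k,interpolation=cv2.INTER_CUBIC))
E
python3 - <<'E'
from h import *
t=cv2.imread("pics/top0.png"); s=cv2.imread("pics/side0.png")
crop(t,155,190,315,305,5,"pics/t0c.png"); crop(s,205,115,335,250,4,"pics/s0c.png"); crop(t,345,195,480,295,5,"pics/t0tray.png")
E
```

```text
(no output)
```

View pics/t0c.png

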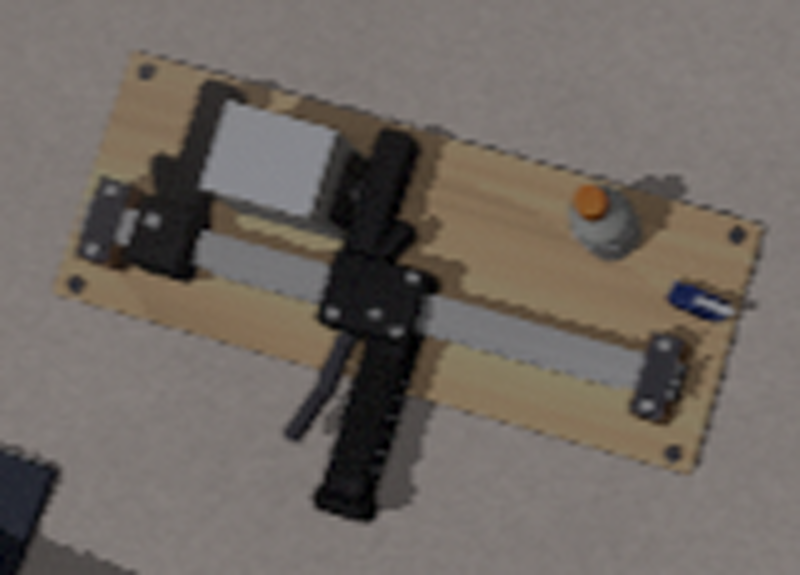

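View pics/s0c.png

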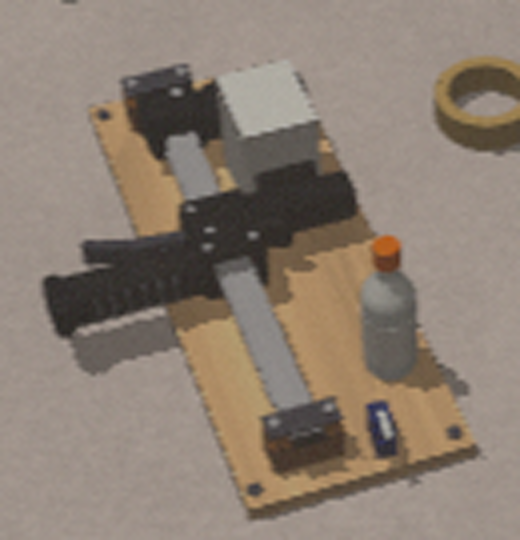

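View pics/t0tray.png

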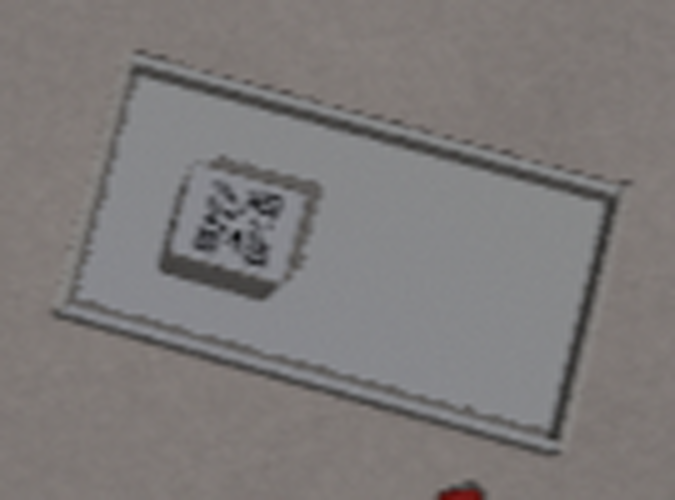

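```bash
python3 - <<'E'
from h import *
t=ctrl.get_image("top"); s=ctrl.get_image("side")
U=lambda a,x0,y0,k:(np.array(a,float)+.5)/k-.5+[x0,y0]
def rect(c):
    e=(c[1]-c[0])+(c[2]-c[3]); return c.mean(0), np.degrees(np.arctan2(e[1],e[0])), [np.linalg.norm(c[i]-c[(i+1)%4]) for i in range(4)]
b=cast(t,U([(137,52),(763,228),(690,470),(55,292)],155,190,5),.012)[:,:2]
print("board top",np.round(b.mean(0),4),rect(b)[1:])
b2=cast(s,U([(90,105),(330,130),(478,450),(250,515)],205,115,4)[[0,2,3]],.012)[:,:2]
print("board side corners",np.round(b2,4), "top:",np.round(b,4))
r=cast(t,U([(135,55),(628,185),(558,450),(57,313)],345,195,5),.036)[:,:2]
print("tray",np.round(r.mean(0),4),rect(r)[1:])
fb=cast(t,U([(195,160),(292,188),(270,285)],345,195,5),.083)[:,:2]; print("fin corners",np.round(fb,4))
bx=cast(t,U([(225,102),(345,140),(315,220),(203,190)],155,190,5),.09)[:,:2]; print("box top",np.round(bx.mean(0),4),rect(bx)[1:])
# screws of head, grip
g=cast(t,U([(345,518),(335,480),(377,478),(375,345),(418,350)],155,190,5),.045)[:,:2]; print("grip pts",np.round(g,4))
tr=cast(t,U([(292,437),(350,340)],155,190,5),.048)[:,:2]; print("trigger tip, root",np.round(tr,4))
# side tray + box corners
r2=cast(s,[(337,272),(396,254),(456,358),(391,381)],.036)[:,:2]; print("tray side",np.round(r2.mean(0),4),rect(r2)[1:])
E
```

```text
board top [0.5504 0.239 ] (np.float64(-106.61480997948486), [np.float64(0.3724413381966744), np.float64(0.14081781826677425), np.float64(0.37227041265371474), np.float64(0.14375123174376656)])
board side corners [[0.536  0.4394]
 [0.5628 0.0337]
 [0.425  0.0758]] top: [[0.6723 0.3963]
 [0.5644 0.0399]
 [0.4299 0.0813]
 [0.5349 0.4385]]
tray [ 0.5299 -0.2503] (np.float64(-106.31335493409236), [np.float64(0.2770590749706494), np.float64(0.15062810352123887), np.float64(0.27786133315751577), np.float64(0.15018285833367487)])
fin corners [[ 0.5722 -0.1666]
 [ 0.5563 -0.2171]
 [ 0.5049 -0.2036]]
box top [0.5912 0.297 ] (np.float64(-107.36047765285865), [np.float64(0.06852780242275329), np.float64(0.045570114012500995), np.float64(0.06268485209319775), np.float64(0.048785397000205184)])
grip pts [[0.4046 0.2647]
 [0.4251 0.2705]
 [0.4259 0.2478]
 [0.4981 0.25  ]
 [0.495  0.2265]]
trigger tip, root [[0.4485 0.2937]
 [0.5007 0.2631]]
tray side [ 0.526  -0.2556] (np.float64(-17.188430814178204), [np.float64(0.14468475707222814), np.float64(0.27692703449507083), np.float64(0.14252792680665963), np.float64(0.27612805270791224)])
```

```bash
cat >> h.py <<'E'
YAW=np.radians(-16.6); X=np.array([np.cos(YAW),np.sin(YAW),0]); Y=np.array([-np.sin(YAW),np.cos(YAW),0])
O=np.array([.5215,.2458,0])
def C(x,y,z): return O+x*X+y*Y+np.array([0,0,z])
E
cat > ov.py <<'E'
from h import *
import sys
n=sys.argv[1]; gx,gy=-.068,-.0148
for c,(x0,y0,x1,y1,k) in dict(top=(155,190,315,305,5),side=(205,115,335,250,4)).items():
    d=ctrl.get_image(c); f=cv2.resize(d["frame"][y0:y1,x0:x1],None,fx=k,fy=k,interpolation=cv2.INTER_CUBIC)
    f=cv2.convertScaleAbs(f,alpha=1.5)
    def poly(P,col,cl=True):
        q=((proj(d,P)-[x0,y0]+.5)*k-.5).astype(int); cv2.polylines(f,[q.reshape(-1,1,2)],cl,col,1)
    for z,col in((.09,(0,0,255)),):
        poly([C(52+0*0,69,0) if 0 else C(.052+a*.025,.069+b*.031,z) for a,b in((1,1),(1,-1),(-1,-1),(-1,1))],col)
    poly([C(a*.01,b*.1725,.043) for a,b in((1,1),(1,-1),(-1,-1),(-1,1))],(0,255,0))
    poly([C(gx+.047*(a>0)-.035*(a<0),gy+b*.014,.053) for a,b in((1,1),(1,-1),(-1,-1),(-1,1))],(255,255,0))
    poly([C(gx-.017,gy+.038,.048),C(gx,gy+.038,.048)],(255,0,255))
    cv2.imwrite(f"pics/ov_{c}{n}.png",f)
E
python3 ov.py 1
```

```text
(no output)
```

View pics/ov_top1.png

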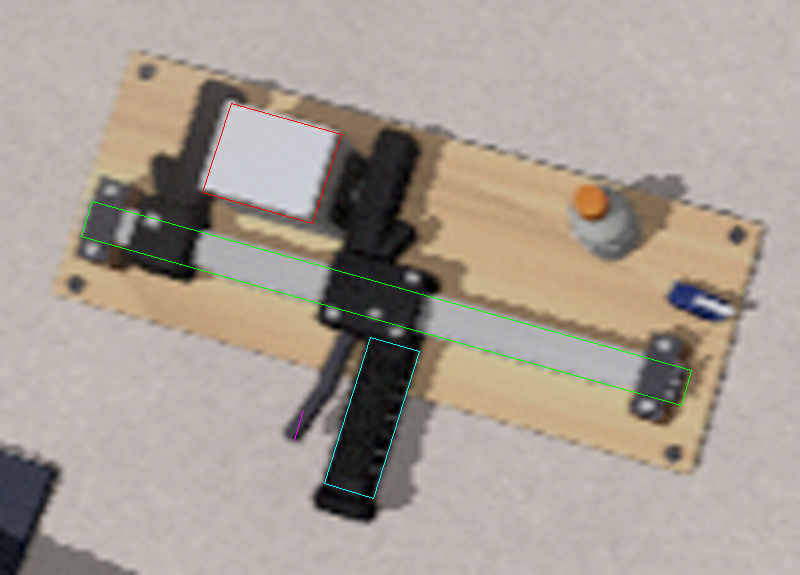

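View pics/ov_side1.png

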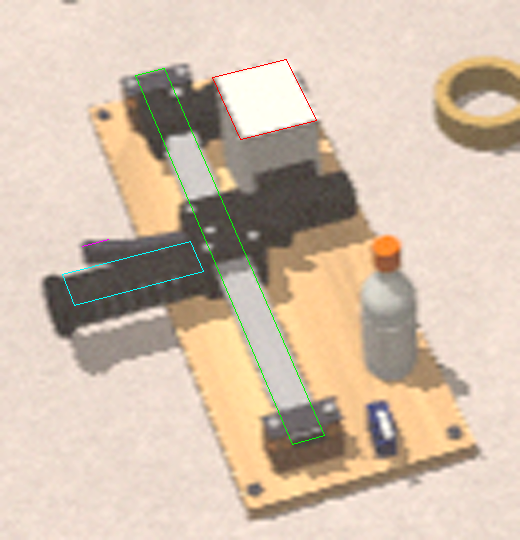

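The overlay agrees with both views to within about 2 mm. Next I'll hover over the grip.

Call:
move_arm:
  rows:
    - [100, [2.7, -4.3, 0], 0.02]
    - [100, [2.7, -4.3, 0], 0]
    - [100, [2.7, -4.3, 0], 0]
    - [100, [2.7, -4.3, 0], 0]
    - [100, [2.7, -4.3, 0], 0]
    - [100, [2.7, -4.3, 0], 0]
    - [100, [2.7, -4.3, 0], 0]
    - [100, [2.7, -4.3, 0], 0]
    - [100, [3.1, -4.4, 0], 0]
    - [100, [0, 0, 0], 0]
  force: 20

```text
time_s: 1.55
position: [0.4548, 0.2522, 0.2187]
orientation: [0.461, 3.107, -0.0]
contact_force: [-0.0, 1.2, -0.4]
opening: 1.002
```

Call:
move_arm:
  rows:
    - [100, [-0.2, 0.2, -5], 0]
    - [100, [0, 0, -5], 0]
    - [100, [0, 0, -3], 0]
    - [100, [0, 0, 0], 0]

```text
time_s: 2.05
position: [0.4501, 0.2567, 0.0868]
orientation: [-0.454, -3.106, 0.003]
contact_force: [-0.7, 0.9, 1.2]
opening: 1.001
```

```bash
python3 ov.py 2; python3 -c "
from h import *;s=ctrl.observe();print(s['position'],s['contact_force'])"
```

```text
[0.45160058 0.25727244 0.0899475 ] [0.02147942 0.02692975 0.22769144]
```

View pics/ov_side2.png

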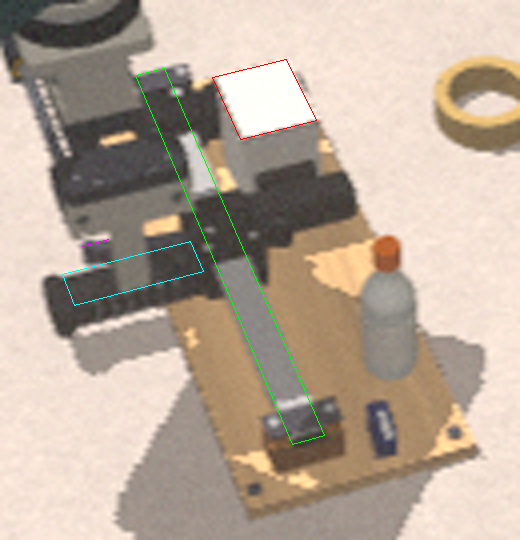

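View pics/ov_top2.png

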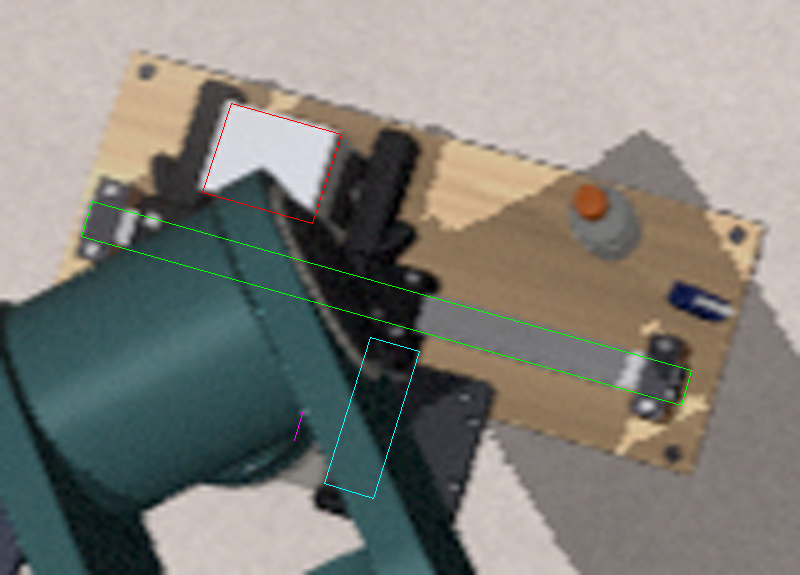

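The fingers straddle the grip. I'll correct by a few mm and go down.

Call:
move_arm:
  rows:
    - [100, [0.1, -0.2, -2], 0]
    - [100, [0, 0, -2], 0]
    - [100, [0, 0, -1.5], 0]
    - [100, [0, 0, 0], 0]
    - [100, [0, 0, 0], 0]

```text
time_s: 2.78
position: [0.4527, 0.2548, 0.034]
orientation: [0.455, 3.108, 0.0]
contact_force: [0.7, 0.7, 0.2]
opening: 1.002
```

```bash
python3 ov.py 3; python3 -c "
from h import *;s=ctrl.observe();print(s['position'],s['contact_force'])"
```

```text
[0.45276627 0.2548288  0.03430257] [-0.00079921  0.08189183 -0.15129064]
```

View pics/ov_side3.png

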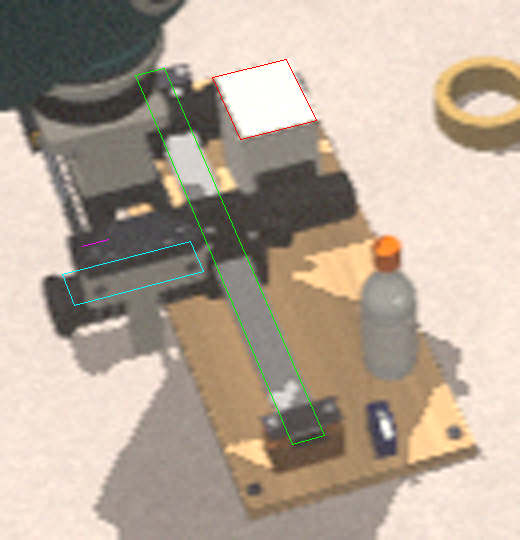

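Call:
move_arm:
  rows:
    - [100, [0, 0, -0.7], 0]
    - [100, [0, 0, -0.5], 0]
    - [80, [0, 0, 0], 0]
    - [65, [0, 0, 0], 0]
    - [60, [0, 0, 0], 0]
    - [58, [0, 0, 0], 0]
    - [58, [0, 0, 0], 0]
  force: 15

```text
time_s: 3.75
position: [0.4525, 0.2556, 0.0221]
orientation: [0.455, 3.108, 0.003]
contact_force: [-2.1, 8.6, 0.3]
opening: 0.587
```

Call:
move_arm:
  rows:
    - [52, [0, 0, 0], 0]
    - [46, [0, 0, 0], 0]
    - [42, [0, 0, 0], 0]
    - [38, [0, 0, 0], 0]
    - [36, [0, 0, 0], 0]
    - [36, [0, 0, 0], 0]
  force: 20

```text
time_s: 4.5
position: [0.4524, 0.2547, 0.0221]
orientation: [-0.455, -3.108, -0.0]
contact_force: [-4.4, 0.5, 6.1]
opening: 0.403
```

```bash
python3 ov.py 4; python3 -c "
from h import *;s=ctrl.observe();print(s['position'],s['contact_force'],s['opening'])"
```

```text
[0.45239593 0.25470073 0.02207839] [-5.26199157  0.58318513  5.41672339] 0.39954447616346367
```

View pics/ov_side4.png

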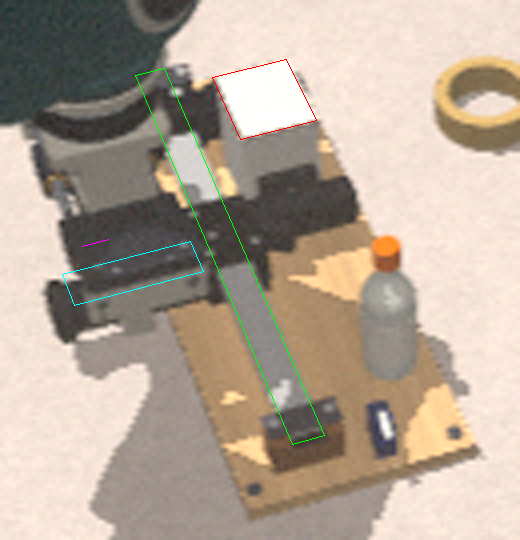

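Opening is 37 mm, so the trigger is home, and the box hasn't moved. I'll draw the jaw back 45 mm along the clamp's -y.

Call:
move_arm:
  rows:
    - [36, [-0.07, -0.23, 0], 0]
    - [36, [-0.13, -0.43, 0], 0]
    - [36, [-0.13, -0.43, 0], 0]
    - [36, [-0.13, -0.43, 0], 0]
    - [36, [-0.13, -0.43, 0], 0]
    - [36, [-0.13, -0.43, 0], 0]
    - [36, [-0.13, -0.43, 0], 0]
    - [36, [-0.13, -0.43, 0], 0]
    - [36, [-0.13, -0.43, 0], 0]
    - [36, [-0.13, -0.43, 0], 0]

```text
time_s: 5.85
position: [0.4401, 0.2137, 0.0221]
orientation: [0.455, 3.108, 0.001]
contact_force: [-2.8, 2.8, 5.6]
opening: 0.403
```

Call:
move_arm:
  rows:
    - [36, [-0.07, -0.23, 0], 0]
    - [36, [0, 0, 0], 0]
    - [36, [0, 0, 0], 0]

```text
time_s: 6.22
position: [0.4394, 0.2112, 0.022]
orientation: [0.455, 3.108, -0.0]
contact_force: [-3.6, -0.4, 5.8]
opening: 0.403
```

```bash
python3 ov.py 5; python3 -c "
from h import *;s=ctrl.observe();print(s['position'],s['contact_force'],s['opening'])"
```

```text
[0.43941119 0.21128943 0.02206546] [-1.91206999 -0.07764267  6.80207013] 0.3990881102660476
```

View pics/ov_side5.png

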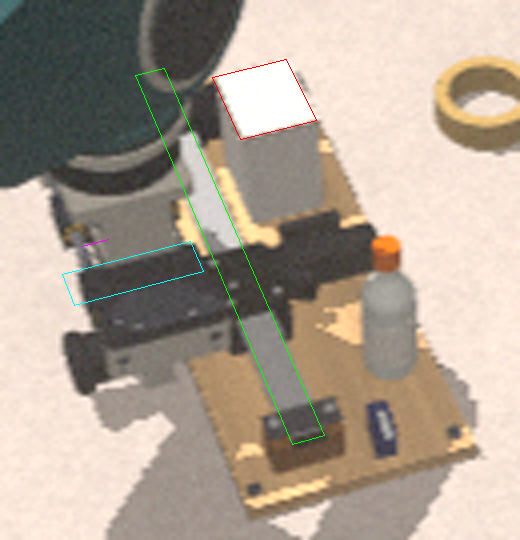

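View pics/ov_top5.png

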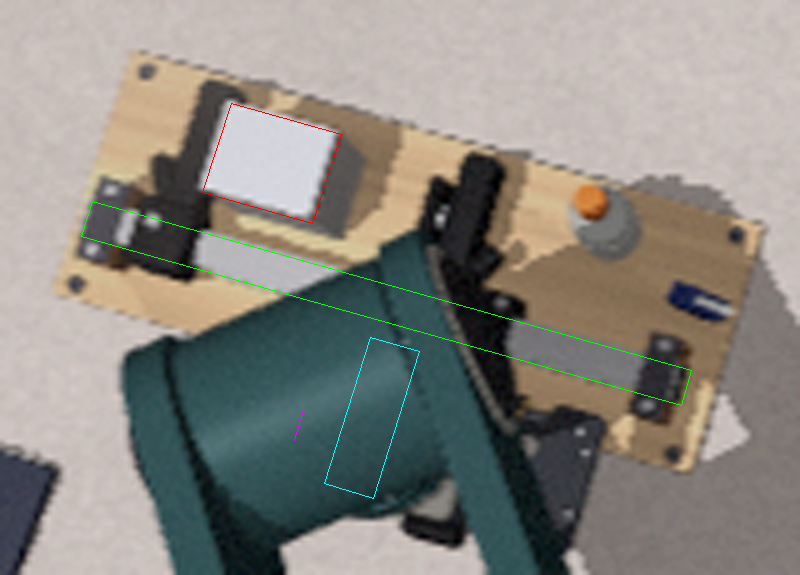

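The jaw is back about 45 mm and the box is still on its outline. I'll release the trigger and rise.

Call:
move_arm:
  rows:
    - [50, [0, 0, 0], 0]
    - [60, [0, 0, 0], 0]
    - [75, [0, 0, 0], 0]
    - [90, [0, 0, 0], 0]
    - [100, [0, 0, 0], 0]
    - [100, [0, 0, 0], 0]
    - [100, [0, 0.2, 0], 0]
    - [100, [0, 0, 0], 0]

```text
time_s: 7.32
position: [0.4393, 0.2135, 0.0216]
orientation: [-0.455, -3.108, 0.0]
contact_force: [0.1, 0.7, -0.1]
opening: 0.998
```

Call:
move_arm:
  rows:
    - [100, [0, 0, 2], 0]
    - [100, [0, 0, 4], 0]
    - [100, [0, 0, 5], 0]
    - [100, [0, 0, 5], 0]
    - [100, [0, 0, 3], 0]

```text
time_s: 7.95
position: [0.4396, 0.2135, 0.2144]
orientation: [0.455, 3.106, 0.002]
contact_force: [0.3, -0.2, 0.3]
opening: 0.998
```

Call:
move_arm:
  rows:
    - [100, [0, 0, 0], -0.18]
    - [100, [0, 0, 0], -0.18]
    - [100, [0, 0, 0], -0.18]
    - [100, [0, 0, 0], -0.18]
    - [100, [0, 0, 0], -0.18]
    - [100, [0, 0, 0], -0.18]
    - [100, [0, 0, 0], -0.18]
    - [100, [0, 0, 0], -0.18]
    - [100, [0, 0, 0], -0.13]
    - [100, [0, 0, 0], 0]

```text
time_s: 9.2
position: [0.4393, 0.2134, 0.2116]
orientation: [2.518, 1.878, -0.0]
contact_force: [-0.3, 0.9, -0.0]
opening: 0.999
```

```bash
python3 ov.py 6; python3 -c "
from h import *;s=ctrl.observe();print(s['position'],s['orientation'],s['contact_force'],s['opening']);print(C(.052,.069,.055))"
```

```text
[0.43932643 0.21336905 0.21163451] [ 2.51600635e+00  1.88126153e+00 -6.86284953e-05] [0.63829994 0.29043185 0.36964749] 1.0025868818592496
[0.59104527 0.29706846 0.055     ]
```

View pics/ov_side6.png

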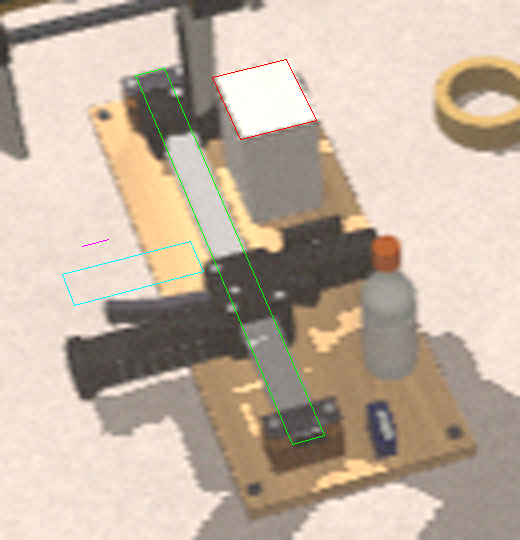

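View pics/ov_top6.png

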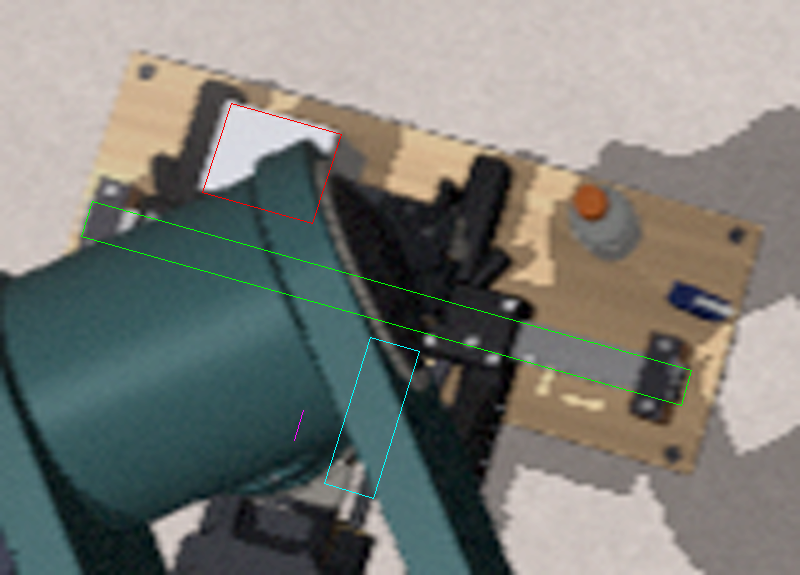

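The trigger has visibly sprung out and the box is on its outline. Now above the box.

Call:
move_arm:
  rows:
    - [100, [5.0, 2.8, 0], 0]
    - [100, [5.0, 2.8, 0], 0]
    - [100, [5.2, 2.8, 0], 0]
    - [100, [0, 0, -3], 0]
    - [100, [0, 0, -3], 0]
    - [100, [0, 0, -3], 0]
    - [100, [0, 0, 0], 0]
    - [100, [0, 0, 0], 0]

```text
time_s: 10.3
position: [0.5918, 0.2976, 0.1231]
orientation: [2.518, 1.878, 0.002]
contact_force: [-0.0, 0.5, 0.6]
opening: 1.003
```

```bash
python3 ov.py 7; python3 -c "
from h import *;s=ctrl.observe();print(s['position'],s['orientation'],s['contact_force'],s['opening'])"
```

```text
[0.59189107 0.29766042 0.12347075] [2.51813058 1.87775224 0.00338175] [-0.25169203 -0.53432744 -0.47129437] 0.9998984248550498
```

View pics/ov_side7.png

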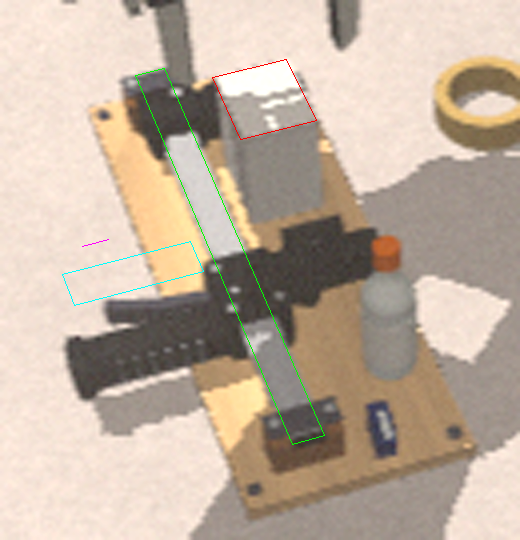

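Call:
move_arm:
  rows:
    - [100, [0, 0, -2.5], 0]
    - [100, [0, 0, -2.5], 0]
    - [100, [0, 0, -1.8], 0]
    - [75, [0, 0, 0], 0]
    - [60, [0, 0, 0], 0]
    - [54, [0, 0, 0], 0]
    - [48, [0, 0, 0], 0]
    - [45, [0, 0, 0], 0]
    - [45, [0, 0, 0], 0]
  force: 12

```text
time_s: 11.52
position: [0.5915, 0.2974, 0.054]
orientation: [2.519, 1.877, 0.001]
contact_force: [-0.4, 0.1, 3.0]
opening: 0.54
```

Call:
move_arm:
  rows:
    - [45, [0, 0, 1], 0]
    - [45, [0, 0, 2], 0]
    - [45, [0, 0, 3], 0]
    - [45, [0, 0, 4], 0]
    - [45, [0, 0, 4], 0]
    - [45, [0, 0, 2], 0]
    - [45, [0, 0, 0], 0]

```text
time_s: 12.4
position: [0.5917, 0.2975, 0.2152]
orientation: [2.519, 1.877, 0.004]
contact_force: [-0.4, -0.7, -0.6]
opening: 0.536
```

```bash
python3 ov.py 8; python3 -c "
from h import *;s=ctrl.observe();print(s['position'],s['orientation'],s['contact_force'],s['opening'])
d=ctrl.get_image('side');cv2.imwrite('pics/s8.png',d['frame'])"
```

```text
[0.59100522 0.29722739 0.2121498 ] [-2.51880395e+00 -1.87695428e+00  2.50033828e-03] [ 0.47964121 -0.58485615 -1.50678177] 0.5343874119909188
```

View pics/s8.png

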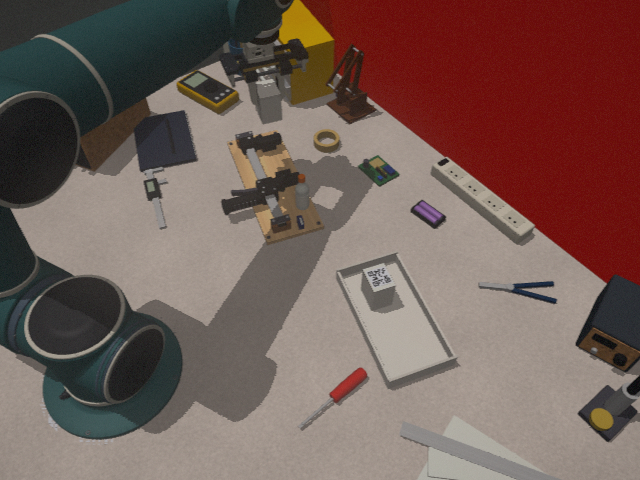

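The box is held upright, its bottom about 170 mm above the desk. On to the free end of the tray.

Call:
move_arm:
  rows:
    - [45, [-0.2, -2.0, 0], 0]
    - [45, [-0.5, -4.0, 0], 0]
    - [45, [-0.6, -4.5, 0], 0]
    - [45, [-0.6, -4.5, 0], 0]
    - [45, [-0.6, -4.5, 0], 0]
    - [45, [-0.6, -4.5, 0], 0]
    - [45, [-0.6, -4.5, 0], 0]
    - [45, [-0.6, -4.5, 0], 0]
    - [45, [-0.6, -4.5, 0], 0]
    - [45, [-0.6, -4.5, 0], 0]

```text
time_s: 13.8
position: [0.5351, -0.1247, 0.2128]
orientation: [-2.519, -1.876, 0.001]
contact_force: [0.6, 0.1, -1.8]
opening: 0.537
```

Call:
move_arm:
  rows:
    - [45, [-0.6, -4.5, 0], 0]
    - [45, [-0.6, -4.5, 0], 0]
    - [45, [-0.6, -4.5, 0], 0]
    - [45, [-0.5, -3.5, 0], 0]
    - [45, [-0.2, -1.5, 0], 0]
    - [45, [0, 0, 0], 0]
    - [45, [0, 0, 0], 0]

```text
time_s: 14.68
position: [0.5114, -0.3068, 0.2135]
orientation: [-2.518, -1.878, -0.0]
contact_force: [0.4, -0.1, -1.1]
opening: 0.539
```

```bash
python3 -c "
from h import *;s=ctrl.observe();print(s['position'],s['orientation'],s['contact_force'],s['opening'])
d=ctrl.get_image('side');cv2.imwrite('pics/s9.png',d['frame'])"
```

```text
[ 0.51136118 -0.30676128  0.21352254] [-2.51830390e+00 -1.87764941e+00 -1.58998775e-04] [ 0.38440106 -0.10544791 -1.1484358 ] 0.5394918718204817
```

View pics/s9.png

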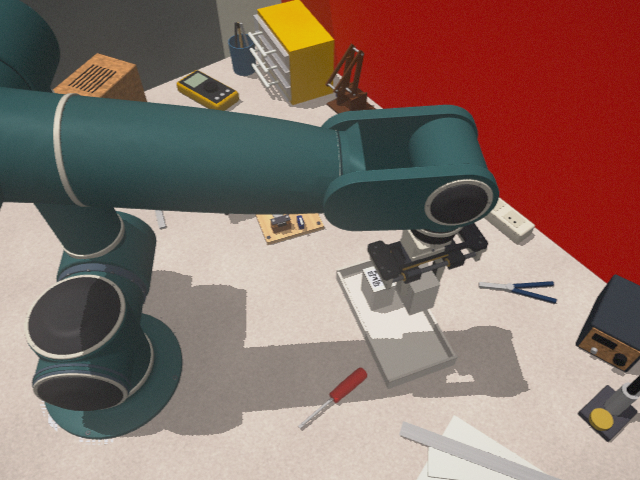

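Call:
move_arm:
  rows:
    - [45, [0, 0, -2], 0]
    - [45, [0, 0, -3], 0]
    - [45, [0, 0, -3.5], 0]
    - [45, [0, 0, -3], 0]
    - [45, [0, 0, -2], 0]
    - [45, [0, 0, -1], 0]
    - [45, [0, 0, 0], 0]

```text
time_s: 15.6
position: [0.5113, -0.3075, 0.0684]
orientation: [-2.519, -1.877, 0.0]
contact_force: [-0.0, 1.0, -1.1]
opening: 0.532
```

```bash
python3 -c "
from h import *;s=ctrl.observe();print(s['position'],s['orientation'],s['contact_force'],s['opening'])
d=ctrl.get_image('side');crop(d['frame'],320,200,480,390,3,'pics/s10.png')"
```

```text
[ 0.51132601 -0.30750115  0.0684031 ] [-2.51865814e+00 -1.87709536e+00  1.98791869e-04] [-0.00587661  1.00956584 -1.12983608] 0.5324471272335801
```

View pics/s10.png

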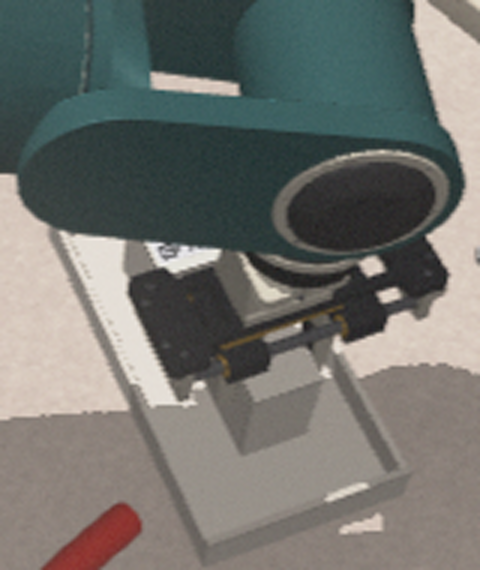

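Call:
move_arm:
  rows:
    - [45, [0, 0, -0.8], 0]
    - [45, [0, 0, -0.6], 0]
    - [45, [0, 0, -0.4], 0]
    - [45, [0, 0, -0.2], 0]
    - [45, [0, 0, 0], 0]
    - [45, [0, 0, 0], 0]

```text
time_s: 16.4
position: [0.5114, -0.3077, 0.0489]
orientation: [2.519, 1.877, 0.0]
contact_force: [-0.1, 1.1, -0.9]
opening: 0.534
```

Call:
move_arm:
  rows:
    - [45, [0, 0, -0.1], 0]
    - [45, [0, 0, 0], 0]
    - [45, [0, 0, -0.1], 0]
    - [45, [0, 0, 0], 0]

```text
time_s: 16.9
position: [0.5114, -0.3077, 0.047]
orientation: [2.519, 1.877, 0.0]
contact_force: [-0.5, 1.5, 3.5]
opening: 0.535
```

The box is on the tray floor (Fz went from -0.9 to +3.5 N). Now to release it gently.

Call:
move_arm:
  rows:
    - [57, [0, 0, 0], 0]
    - [62, [0, 0, 0], 0]
    - [70, [0, 0, 0], 0]
    - [78, [0, 0, 0], 0]
    - [78, [0, 0, 0], 0]
    - [78, [0, 0, 2], 0]
    - [78, [0, 0, 4], 0]
    - [78, [0, 0, 5], 0]
    - [78, [0, 0, 6], 0]
    - [78, [0, 0, 4], 0]

```text
time_s: 18.15
position: [0.5114, -0.3077, 0.2615]
orientation: [2.516, 1.875, 0.002]
contact_force: [-0.5, -0.6, -1.0]
opening: 0.781
```

Call:
move_arm:
  rows:
    - [78, [-2, 3, 4], 0]
    - [78, [-2, 4, 3], 0]
    - [78, [-2, 4, 0], 0]
    - [78, [-2, 4, 0], 0]
    - [78, [-2, 4, 0], 0]
    - [78, [-2, 4, 0], 0]
    - [78, [-2, 4, 0], 0]
    - [78, [0, 4, 0], 0]
    - [78, [0, 0, 0], 0]

```text
time_s: 19.27
position: [0.3706, 0.0042, 0.3283]
orientation: [2.515, 1.881, 0.003]
contact_force: [-0.1, -0.0, -0.2]
opening: 0.777
```

```bash
python3 ov.py 11; python3 -c "
from h import *;s=ctrl.observe();print(s['time_s'],s['position'],s['contact_force'],s['opening'])
d=ctrl.get_image('side');cv2.imwrite('pics/s11.png',d['frame'])
d=ctrl.get_image('top');cv2.imwrite('pics/t11.png',d['frame'])"
```

```text
19.375 [0.37109934 0.00236356 0.32766022] [-0.24275479 -0.36023309  0.11009491] 0.7834902314101366
```

View pics/s11.png

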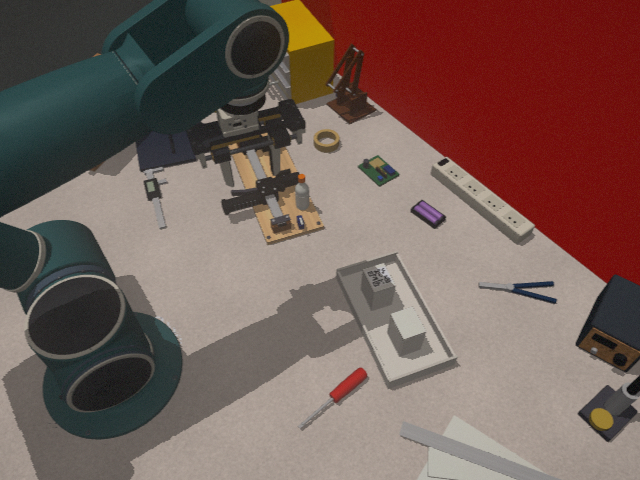

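View pics/t11.png

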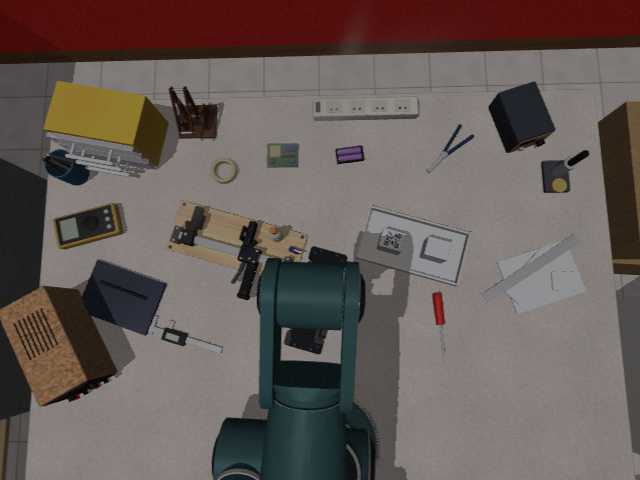

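The box stands upright on the tray floor at (437,247) in the top view. The finished box is still at (393,239), the trigger is out at (238,272), the jaw is back and the bystanders are in place. Handing in.

```bash
python3 -c "
from h import *;print(ctrl.job_done())"
```

```text
the job is handed in; nothing more can be done
None
```

The box is out of the clamp and standing upright on the free floor of the tray beside the finished box. I handed the job in at about 19.5 s; the hand-in reports no verdict.

- **Trigger and jaw:** I squeezed the trigger home (37 mm between the fingers) and drew the jaw back about 45 mm, with the box staying on its drawn outline. I then let the trigger spring out, which was visible in both views.
- **Box:** I gripped it across its 50 mm width and lifted it over to the tray. It touched the tray floor with about 3.5 N before I released it.
- **Last pictures:** Both boxes stand upright in the tray with a clear gap between them. The jaw is back, the trigger is out, and the finished box and bystanders look unmoved. The arm was clear of everything, with contact force near 0.
- **Limits of the checks:** I judged the final trigger and jaw positions, and that nothing else moved, by eye from the pictures rather than measuring them.
- **Disagreements:** The two cameras differed by a few mm on where the tray was and by 2–3 mm on the clamp, about what the calibration allows for the clamp. None of the checks failed.

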